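Load the blue vial rack into the autosampler

ROBOT

A 7-joint arm with a two-finger parallel gripper is mounted at the origin on the work surface. World frame = base frame: x ahead of the robot, y to its left, z up, the work surface at z = 0. Lengths are in m, angles in rad, forces in N, time in s.
With the tool pointing down it reaches from about 0.425 to 0.925 m from the base axis. Payload 6.8 kg.
Tool frame: the origin (TCP) lies between the finger pads; the fingertips stand r.tcp_to_tips ahead of it and the grasp point (between the pads) lies 3 mm ahead of it (r.tcp_to_tips is the distance from the TCP to the fingertips, in m); z points along the fingers, y is the line along which they close (so a half turn about z gives the same grasp; the last joint's range is limited). The gripper opens to 85 mm and grips with 20 to 120 N. Pads are 22 mm wide; open, the fingers measure 114 mm over their backs; the gripper's body (76 mm by 85 mm) begins 54 mm behind the grasp point. The pads swing forward as they close: fully open they stand 13 mm farther back than shut.
Start: joints at [1.129, 0.477, 0.022, 1.555, -0.011, 1.109, -0.083], TCP at [0.221, -0.638, 0.253] pointing down, gripper open.
Joint ranges: [-2.96, 2.96], [-0.34, 2.1], [-1.41, 1.46], [0.24, 2.44], [-1.37, 4.51], [0.17, 1.92], [-2.96, 2.96]. Speed limits (rad/s): [2.39, 2.39, 3.14, 3.14, 3.14, 3.14, 3.14].

INTERFACE

Orientations are given as a rotation vector (axis times angle).
In Python, from bench import r gives the robot as it stands. The module is installed in compiled form; this text tells all that it offers.
- The arm moves only by the tool step_arm, never from a script. Its argument "moves" is a list of rows, each an object of numbers: "rx", "ry", "rz": the turn, a rotation vector about the tool's x, y, z in degrees; "dx", "dy", "dz": the shift along the tool's x, y, z in mm; "gripper": the opening, from -1 (shut) to 1 (fully open). In form: [{"rx": .., "ry": .., "rz": .., "dx": .., "dy": .., "dz": .., "gripper": ..}, ...]. A call has 1 to 20 rows; each row shifts and turns the commanded pose from where the row before left it, along the tool's axes as they then stand; what a row does not reach is not made up. A row lasts 1/8 s, in which the tool goes at most 62.5 mm and 10.7 degrees, less where a joint would pass 70% of its speed; a pose out of reach is approached as far as the arm can. A call is refused whole if a number of a shift passes 62.5 or a number of a turn 10.7, either way. A call with a gripper value outside its range is refused whole. The fingers move at their own pace and stop on an object; "grip_force" is the grip in N (left out, the last holds). Time passes only in rows, so rows that do not move let the fingers close. It gives the time, the measured TCP pose, the force, the opening and the grip force at its end, in the units of the state.
- r.get_obs(): the state, without advancing time (a new reading comes with each control period).
- r.grab_frame(name): name is "scene" or "top" or "wrist"; returns the picture (480x640x3 uint8, blue, green, red); there is no depth.
- r.camera_info(name): a dict with "mtx" (3x3 intrinsics, pixels), "rvec" (rotation vector, rad) and "tvec" (3), from world to camera coordinates, as OpenCV has them. Camera axes: x right, y down, z forward; pixel columns grow to the right and rows downward; lengths in m; the calibration is good to about 2 mm. A picture is of the moment at which its call begins: read the wrist's pose just before it. camera_info takes no time and is no camera call; for the wrist camera it gives the pose at the moment of the call.
- r.hand_in(): hands the job in; it is judged then, once.
The state is a dict: "clock": time; "joints": joint angles; "qvel": joint speeds; "tau": joint torques, N m; "tcp_pos": TCP position; "orientation": TCP orientation; "contact_force": force on the tool from outside, world axes, zero at the start; "moment": the same for the moment, N m; "grip_width": finger opening in m; "gripper_force": force on a finger pad.
Only numpy, scipy, OpenCV 4.12 (cv2) and the standard library are available. Lean on these libraries where they do the work, as an engineer would, in place of code of your own. Each camera call takes 0.05 s, during which the arm holds its last target. There are 200 camera calls.

TASK

Load the blue vial rack into the autosampler: swing its door wide open by the handle, pull the sample drawer right out, set the blue rack down flat in the drawer with its long side across the drawer, then push the drawer fully home and swing the door fully shut. Keep the rack upright and do not drop it, have the door wide open whenever the drawer is out, and leave the white rack, the bottle and the beaker where they stand.

Things in the scene. Friction and masses are not known exactly. Their poses are not given: they have to be found in the camera images.
- autosampler: light grey laboratory instrument fixed to the bench, chassis 260 wide, 400 deep, 150 high. Origin on the bench under the middle of the chassis front plane; x points into the instrument (its front faces -x), y to the left for someone who stands before it and looks at its front (the hinge side is y = +130), z up. Roof at z = 150, solvent tray with three bottles (up to z = 280) fixed on the roof from 200 mm behind the front.
- door (a joint): door angle, rad: 0 shut, 1.92 fully open; stays where it is left (friction about 0.07 N m). Upright hinge on the instrument's y = +130 side, on the chassis front plane. The door is a hollow moulded shell 258 wide, 38 deep, from z = 19 to 147; it swings out in front of the instrument. It may start a little ajar. The open drawer is clear of it from about 1.36 rad on.
- door_hinge (a point): point on the door's hinge axis (vertical), at height 113 mm; turns with the door: its -y points from the hinge to the free edge, its -x out of the door's outer face.
- door_handle: upright handle of bare aluminium on a grey bracket, on the door's outer face, 215 mm from the hinge axis along the door. Origin on the door's outer face, which is 38 mm out from the hinge axis; axes as door_hinge. A bracket 34 deep, 13 wide, 34 high (z = 53 to 87 above the bench) carries an upright round bar, diameter 13, z = 53 to 144.
- door_grip (a point): where to take the handle: on the axis of the round bar, 34 mm out from the door's outer face (so 72 mm out from the hinge axis and 215 along the door), height 113 mm, 31 mm below the bar's free top.
- drawer (a joint): how far the sample drawer is out, m: 0 home, 0.145 fully out; slides straight out of the instrument's front (-x of the autosampler) against about 1.2 N of friction and stays where it is left. Behind the door; starts home within a few mm.
- drawer_pull (a point): where to take the drawer: in the middle of its blue pull tab, an upright fin 12 thick (along y), standing out 32 mm in front of the drawer's front panel, z = 72 to 132. The point is 18 mm in front of the panel, height 112 mm; axes as the autosampler.
- drawer_bed (a point): middle of the drawer's flat bed, height 45 mm; axes as the autosampler. The bed measures 109 along x and 151 along y inside its walls; side and back walls rise 20 mm over it, the front panel rises to 125 mm above the bench, its inner face 54 mm from this point. 66 mm behind the chassis front when home, 79 mm in front of it when fully out.
- rack_blue: blue rack of white-capped vials, 127 long (x), 85 wide (y), about 0.28 kg. Origin in the middle of its underside, z up. Block 30 high, vial caps up to 41; an upright carrying fin along x in the middle, 80 long, 10 thick, top at 85: hold it by the upper part of the fin.
- rack_white: the same rack in white with red caps, to be left alone; origin in the middle of its underside.
- bottle: amber bottle with black cap, diameter 72, 150 high, to be left alone; origin under its middle.
- beaker: clear beaker, diameter 68, 85 high, to be left alone; origin under its middle.
Mind the look-alikes: they are no part of the job. Of the things like the rack_blue, leave any that is green or yellow; of the rest the smaller one is meant.

How it is judged:
On the way, in this order (a step that is already met when the one before it is completed fails the run):
1. the door is being drawn open by its handle (more than 0.3 rad, fingers on the handle) (value of joint door above 0.3 rad and contact force between the fingers and door_handle above 0.3 N), for 0.05 s.
2. the door is wide open (more than 1.4 rad) (value of joint door above 1.4 rad), for 0.2 s.
3. the drawer is pulled out (more than 125 mm) (value of joint drawer above 0.125 m), for 0.2 s.
4. the blue rack stands flat in the pulled-out drawer, let go (x of rack_blue in the frame of drawer_bed between -0.018 and 0.018 m and y of rack_blue in the frame of drawer_bed between -0.018 and 0.018 m and z of rack_blue in the frame of drawer_bed below 0.006 m and angle between rack_blue's own z axis and vertical below 0.08 rad and angle between the x axis of rack_blue and the y axis of drawer_bed, either way round below 0.25 rad and contact force between the fingers and rack_blue below 0.05 N and value of joint drawer above 0.08 m), for 0.3 s.
5. the drawer is home with the rack in it (value of joint drawer below 0.006 m and x of rack_blue in the frame of drawer_bed between -0.018 and 0.018 m and y of rack_blue in the frame of drawer_bed between -0.018 and 0.018 m and z of rack_blue in the frame of drawer_bed below 0.006 m and angle between rack_blue's own z axis and vertical below 0.08 rad and angle between the x axis of rack_blue and the y axis of drawer_bed, either way round below 0.25 rad), for 0.2 s.
At the end, for the whole second after the job is handed in: The door is shut (within 0.035 rad) and at rest, the drawer is home (within 8 mm), and the blue rack stands at rest flat on the drawer's bed (within 18 mm of its middle along each side, within 6 mm of its floor, tilt under 0.08 rad, long side across the drawer within 0.25 rad) (value of joint door below 0.035 rad and value of joint drawer below 0.008 m and x of rack_blue in the frame of drawer_bed between -0.018 and 0.018 m and y of rack_blue in the frame of drawer_bed between -0.018 and 0.018 m and z of rack_blue in the frame of drawer_bed below 0.006 m and angle between rack_blue's own z axis and vertical below 0.08 rad and angle between the x axis of rack_blue and the y axis of drawer_bed, either way round below 0.25 rad and linear speed of rack_blue below 0.01 m/s and velocity of joint door between -0.02 and 0.02 rad/s); the robot touches nothing.
It fails at once if the drawer is out by more than 40 mm while the door is less than 1.3 rad open (they would collide) (value of joint drawer above 0.04 m and value of joint door below 1.3 rad).
It fails at once if the blue rack is tipped by more than 0.5 rad (angle between rack_blue's own z axis and vertical above 0.5 rad).
It fails at once if the blue rack is dropped: let go with its underside more than 25 mm above the drawer's bed (height (world z) of rack_blue above 0.07 m and contact force between the fingers and rack_blue below 0.05 N).
It fails at once if the white rack, the bottle or the beaker is moved by more than 20 mm or tipped (distance of any of rack_white, bottle, beaker from where it was at the start of the episode above 0.02 m or angle between any of rack_white, bottle, beaker's own z axis and vertical above 0.25 rad).
It also fails if it takes over 72 s, if anything falls off the work surface, if the arm or the gripper's body presses on something with over 40 N, if the wrist force passes 120 N, or if a joint passes its speed limit or range.

## Working session

There is one attempt and no reset: what is moved stays moved. The work goes in short steps, Python scripts to look and compute and a tool call to move; the robot and the scene stay as the last step left them, time stands still between calls to the robot, and variables do not carry over. Pictures are saved under pics/ and viewed, at most 10 in all, crops included, and the job is handed in when it is done.

Besides the shell and the picture viewer there is one more tool, called after "Emit:" as name(argument=value, ...), one argument or row to a line, values as JSON. step_arm: Moves the arm, as the interface text tells. Its arguments: {"type":"object","properties":{"moves":{"type":"array","items":{"type":"object","properties":{"rx":{"type":"number"},"ry":{"type":"number"},"rz":{"type":"number"},"dx":{"type":"number"},"dy":{"type":"number"},"dz":{"type":"number"},"gripper":{"type":"number"}}}},"grip_force":{"type":"number"}},"required":["moves"]}

```bash
mkdir -p pics; cat > h.py <<'E'
import numpy as np, cv2
from bench import r
from scipy.spatial.transform import Rotation as R
def cam(n):
    c=r.camera_info(n); return np.array(c['mtx'],float),R.from_rotvec(np.ravel(c['rvec'])).as_matrix(),np.ravel(c['tvec'])
def ray(n,u,v,z,c=None):
    K,Rm,t=c or cam(n); o=-Rm.T@t; d=Rm.T@np.linalg.inv(K)@np.array([u,v,1.]); return o+d*(z-o[2])/d[2]
def proj(n,p,c=None):
    K,Rm,t=c or cam(n); q=K@(Rm@np.asarray(p,float)+t); return q[:2]/q[2]
E
python3 - <<'E'
from h import *
o=r.get_obs(); print({k:np.round(v,3) for k,v in o.items()}, r.tcp_to_tips)
for n in("top","scene"):
    cv2.imwrite(f"pics/{n}0.png",r.grab_frame(n)); K,Rm,t=cam(n); print(n,K[0,0],-Rm.T@t,Rm[2])
E
```

```text
{'clock': np.float64(0.0), 'joints': array([ 1.129,  0.478,  0.022,  1.556, -0.012,  1.109, -0.083]), 'qvel': array([ 0.002, -0.   , -0.   ,  0.001, -0.001,  0.   ,  0.   ]), 'tau': array([-0.0000e+00, -5.9647e+01,  1.6080e+00, -2.8120e+01,  1.2000e-02,
        9.0000e-03, -0.0000e+00]), 'tcp_pos': array([ 0.221, -0.637,  0.252]), 'orientation': array([-3.096e+00, -5.220e-01,  1.000e-03]), 'contact_force': array([0.25 , 0.013, 0.82 ]), 'moment': array([0.054, 0.   , 0.008]), 'gripper_force': np.float64(0.0), 'grip_width': np.float64(0.085)} 0.022
top 514.1221868697986 [0.27114521 0.14799196 1.5213559 ] [ 0.15129673 -0.00355236 -0.98848201]
scene 525.3698906973407 [1.2407395  0.25679687 0.94375308] [-0.66552576 -0.1036605  -0.73914137]
```

View pics/top0.png

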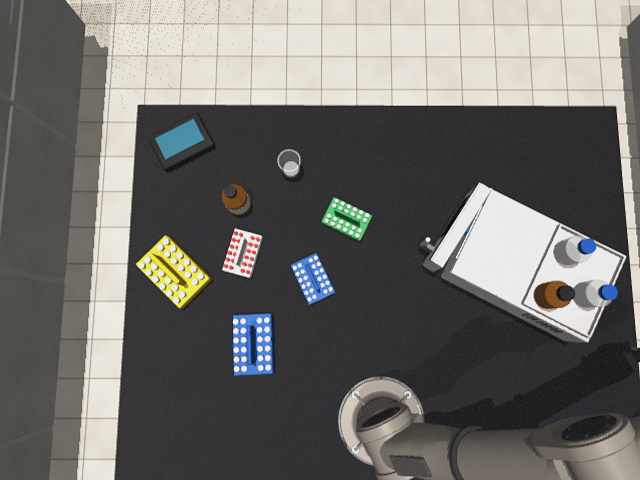

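View pics/scene0.png

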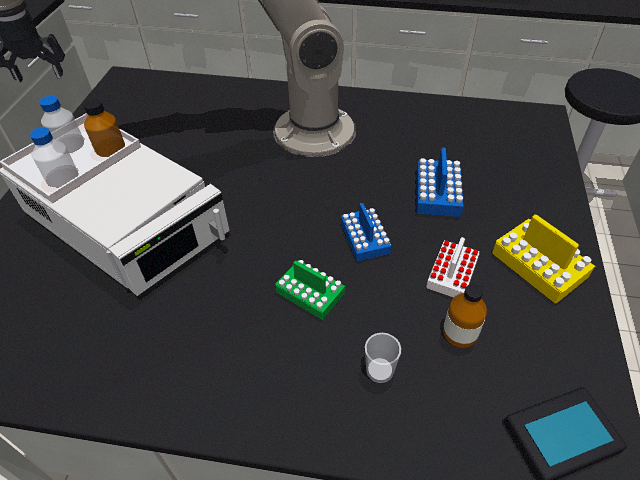

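Candidates in the top view: small blue (313,279), large blue (253,345), green (347,218), yellow (174,272) and white (243,253). I choose the small blue rack at (313,279). The autosampler is on the right with its door slightly ajar and the handle at about (428,243). Next is a close crop to check.

```bash
python3 - <<'E'
from h import *
im=cv2.imread("pics/top0.png")
a=cv2.resize(im[175:315,280:500],None,fx=3.6,fy=3.6,interpolation=cv2.INTER_CUBIC); cv2.imwrite("pics/crop0.png",a)
hsv=cv2.cvtColor(im,cv2.COLOR_BGR2HSV)
b=cv2.inRange(hsv,(100,120,50),(125,255,255))
b=cv2.morphologyEx(b,cv2.MORPH_CLOSE,np.ones((7,7)))
for c in cv2.findContours(b,0,2)[0]:
    if cv2.contourArea(c)<400: continue
    (u,v),s,an=cv2.minAreaRect(c); bx=cv2.boxPoints(((u,v),s,an))
    w=np.array([ray("top",*p,0.03)[:2] for p in bx]); print("blue",u,v,w.mean(0),np.linalg.norm(w[1]-w[0]),np.linalg.norm(w[2]-w[1]),w.round(3).tolist())
w=cv2.inRange(hsv,(0,0,215),(179,25,255)); w[:,:430]=0; w[:170]=0;w[350:]=0;
cs=[c for c in cv2.findContours(w,0,2)[0] if cv2.contourArea(c)>1500]
for c in cs:
    p=cv2.approxPolyDP(c,5,True)[:,0]; print("white",[(tuple(map(int,q)),ray("top",*q,0.15)[:2].round(3).tolist()) for q in p])
E
```

```text
blue 252.64239501953125 343.9766540527344 [0.2142648  0.36463307] 0.11618100990117837 0.1722747679393321 [[0.299, 0.427], [0.302, 0.31], [0.129, 0.304], [0.127, 0.418]]
blue 312.5598449707031 278.4365539550781 [0.40121498 0.19528823] 0.08770690176483617 0.13216302886784237 [[0.442, 0.263], [0.48, 0.184], [0.36, 0.128], [0.323, 0.207]]
white [((560, 224), [0.54, -0.481]), ((524, 303), [0.326, -0.371]), ((590, 336), [0.24, -0.54]), ((603, 307), [0.316, -0.58]), ((589, 336), [0.24, -0.537]), ((597, 307), [0.316, -0.564]), ((585, 311), [0.305, -0.531]), ((572, 300), [0.334, -0.499]), ((547, 312), [0.302, -0.43]), ((534, 302), [0.329, -0.397]), ((533, 289), [0.363, -0.397]), ((552, 279), [0.39, -0.449]), ((572, 286), [0.371, -0.502]), ((590, 279), [0.39, -0.551]), ((608, 283), [0.38, -0.599]), ((619, 258), [0.447, -0.634]), ((597, 247), [0.477, -0.577]), ((586, 261), [0.439, -0.544]), ((563, 268), [0.42, -0.481]), ((553, 245), [0.482, -0.458]), ((572, 235), [0.51, -0.511]), ((575, 245), [0.482, -0.517]), ((580, 239), [0.499, -0.532]), ((559, 227), [0.532, -0.477]), ((587, 237), [0.504, -0.551])]
white [((479, 183), [0.654, -0.265]), ((431, 259), [0.443, -0.127]), ((442, 266), [0.424, -0.156]), ((490, 189), [0.637, -0.294]), ((452, 272), [0.408, -0.182]), ((587, 341), [0.227, -0.531]), ((520, 304), [0.323, -0.36]), ((558, 223), [0.543, -0.475])]
```

View pics/crop0.png

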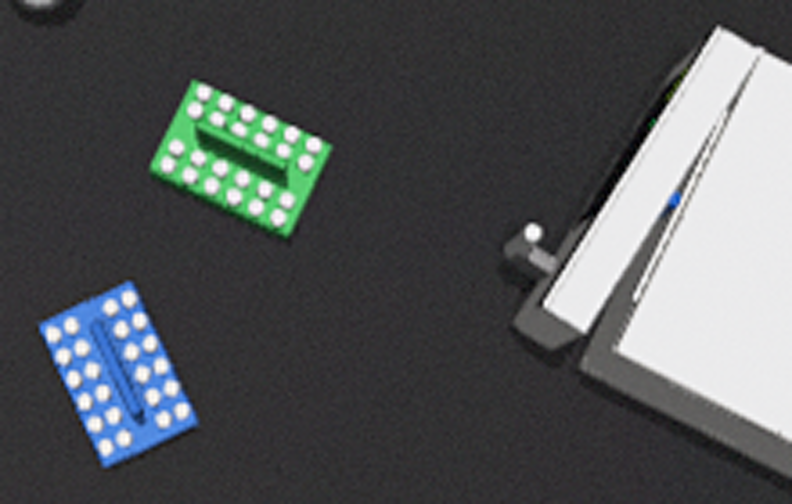

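The crop confirms the small blue rack (measured about 132x88 mm, no other look-alike that size). In crop pixels the handle top is at (532,232), the door's outer edge runs (720,27)-(545,305), and the chassis front edge runs (765,50)-(618,350).

```bash
cat >> h.py <<'E'
def go(p,yaz):
    "print turn about tool z (deg) and shift in present tool axes (mm); p TCP target, yaz azimuth of tool y (deg)"
    o=r.get_obs(); M=R.from_rotvec(o['orientation']).as_matrix(); y=M[:,1]
    d=(yaz-np.degrees(np.arctan2(y[1],y[0]))+180)%360-180
    s=1000*M.T@(np.asarray(p)-o['tcp_pos']); M2=R.from_euler('z',d,degrees=True).as_matrix()@M
    print("tcp",o['tcp_pos'].round(4),"yaz",np.degrees(np.arctan2(y[1],y[0])).round(1),"zaxis",M[:,2].round(3),"t",round(float(o['clock']),2))
    print("rz",round(-d,1),"| shift now",s.round(0),"| shift after turn",(1000*M2.T@(np.asarray(p)-o['tcp_pos'])).round(0))
E
python3 - <<'E'
from h import *
c=lambda u,v,z:ray("top",280+u/3.6,175+v/3.6,z)[:2]
hg=c(765,50,.15); fr=c(618,350,.15)
print("front len",np.linalg.norm(hg-fr))
y1=(hg-fr)/np.linalg.norm(hg-fr)
s=ray("top",587,341,.15)[:2]-fr; x1=s/np.linalg.norm(s)
print("az from front",np.degrees(np.arctan2(*y1[::-1]))-90,"side",np.degrees(np.arctan2(*x1[::-1])))
O=(hg+fr)/2; print("O",O)
h=c(532,232,.144); d1=c(720,27,.147); d2=c(545,305,.147); print("handle",h,"door len",np.linalg.norm(d2-d1),"dir az",np.degrees(np.arctan2(*(d2-d1)[::-1])), "hinge",hg)
print("hinge-handle dist",np.linalg.norm(h-hg),"expect",np.hypot(.215,.072))
o=r.get_obs()
go([h[0],h[1],.40],-27)
E
```

```text
front len 0.2594808999044794
az from front -117.58577492831458 side -117.32905440042518
O [ 0.52270307 -0.24120257]
handle [ 0.49755617 -0.12066376] door len 0.25656981325147016 dir az 146.85921245653284 hinge [ 0.63769444 -0.30128226]
hinge-handle dist 0.2286083478724123 expect 0.22673552875542025
tcp [ 0.221  -0.6373  0.2524] yaz -70.9 zaxis [-0.001  0.002 -1.   ] t 0.1
rz -43.9 | shift now [ 431. -398. -147.] | shift after turn [ 586.   12. -148.]
```

Emit:
step_arm(
  moves=[
    {"dz": -50},
    {"dz": -50},
    {"dz": -50},
    {"dx": 43, "dy": -40},
    {"dx": 43, "dy": -40},
    {"dx": 43, "dy": -40},
    {"dx": 43, "dy": -40},
    {"dx": 43, "dy": -40},
    {"dx": 43, "dy": -40},
    {"dx": 43, "dy": -40},
    {"dx": 43, "dy": -40},
    {"dx": 43, "dy": -40},
    {"dx": 43, "dy": -40},
    {"rz": -9.5},
    {"rz": -9.5},
    {"rz": -9.5},
    {"rz": -9.5, "dz": 50},
    {"dz": 50},
    {},
  ],
  grip_force=25,
)

```text
invalid input at $.moves[0]: expected keys rx, ry, rz, dx, dy, dz, gripper
```

```bash
python3 - <<'E'
from h import *
c=cam("wrist"); cv2.imwrite("pics/w1.png",r.grab_frame("wrist"))
print("pred handle",proj("wrist",[.4976,-.1207,.144],c)); go([.4976,-.1207,.22],-33)
print(r.get_obs()['joints'].round(2), -c[1].T@c[2])
E
```

```text
pred handle [ -908.10373785 -1012.18440808]
tcp [ 0.221  -0.6374  0.2526] yaz -70.9 zaxis [-0.001  0.001 -1.   ] t 0.15
rz -37.9 | shift now [ 431. -397.   33.] | shift after turn [584. -49.  33.]
[ 1.13  0.48  0.02  1.56 -0.01  1.11 -0.08] [ 0.29388253 -0.61349554  0.37412651]
```

View pics/w1.png

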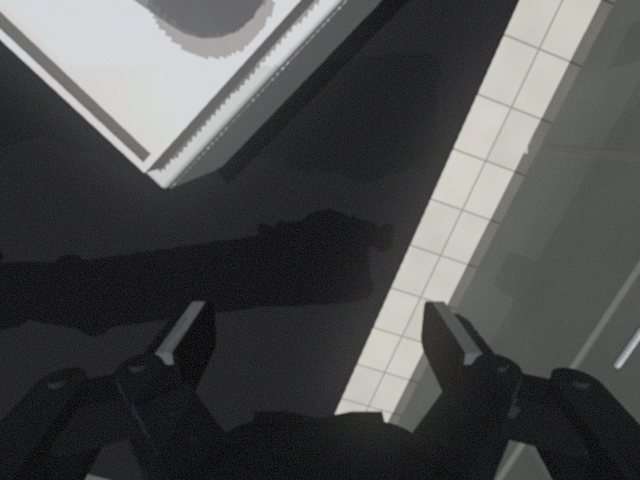

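The move was refused because every row needs all its keys. The wrist view shows the instrument's rear corner at (150,170) and the open fingers at (190,330) and (450,330). I'll resend with full rows.

Emit:
step_arm(
  moves=[
    {"rx": 0, "ry": 0, "rz": 0, "dx": 0, "dy": 0, "dz": -50, "gripper": 1},
    {"rx": 0, "ry": 0, "rz": 0, "dx": 0, "dy": 0, "dz": -50, "gripper": 1},
    {"rx": 0, "ry": 0, "rz": 0, "dx": 0, "dy": 0, "dz": -50, "gripper": 1},
    {"rx": 0, "ry": 0, "rz": 0, "dx": 43, "dy": -40, "dz": 0, "gripper": 1},
    {"rx": 0, "ry": 0, "rz": 0, "dx": 43, "dy": -40, "dz": 0, "gripper": 1},
    {"rx": 0, "ry": 0, "rz": 0, "dx": 43, "dy": -40, "dz": 0, "gripper": 1},
    {"rx": 0, "ry": 0, "rz": 0, "dx": 43, "dy": -40, "dz": 0, "gripper": 1},
    {"rx": 0, "ry": 0, "rz": 0, "dx": 43, "dy": -40, "dz": 0, "gripper": 1},
    {"rx": 0, "ry": 0, "rz": 0, "dx": 43, "dy": -40, "dz": 0, "gripper": 1},
    {"rx": 0, "ry": 0, "rz": 0, "dx": 43, "dy": -40, "dz": 0, "gripper": 1},
    {"rx": 0, "ry": 0, "rz": 0, "dx": 43, "dy": -40, "dz": 0, "gripper": 1},
    {"rx": 0, "ry": 0, "rz": 0, "dx": 43, "dy": -40, "dz": 0, "gripper": 1},
    {"rx": 0, "ry": 0, "rz": 0, "dx": 43, "dy": -40, "dz": 0, "gripper": 1},
    {"rx": 0, "ry": 0, "rz": -9.5, "dx": 0, "dy": 0, "dz": 0, "gripper": 1},
    {"rx": 0, "ry": 0, "rz": -9.5, "dx": 0, "dy": 0, "dz": 0, "gripper": 1},
    {"rx": 0, "ry": 0, "rz": -9.5, "dx": 0, "dy": 0, "dz": 0, "gripper": 1},
    {"rx": 0, "ry": 0, "rz": -9.5, "dx": 0, "dy": 0, "dz": 50, "gripper": 1},
    {"rx": 0, "ry": 0, "rz": 0, "dx": 0, "dy": 0, "dz": 50, "gripper": 1},
    {"rx": 0, "ry": 0, "rz": 0, "dx": 0, "dy": 0, "dz": 0, "gripper": 1},
  ],
  grip_force=25,
)

```text
clock: 2.52
tcp_pos: [0.4938, -0.1188, 0.3001]
orientation: [-2.755, -1.499, 0.01]
contact_force: [-0.1, -0.4, 1.2]
grip_width: 0.0855
gripper_force: 0.0
```

```bash
python3 - <<'E'
from h import *
c=cam("wrist"); cv2.imwrite("pics/w2.png",r.grab_frame("wrist"))
print("pred handle",proj("wrist",[.4976,-.1207,.144],c)); go([.4976,-.1207,.20],-33)
print(r.get_obs()['joints'].round(2), -c[1].T@c[2])
E
```

```text
pred handle [322.9230722  224.33085181]
tcp [ 0.4956 -0.1189  0.3028] yaz -32.9 zaxis [-0.003  0.001 -1.   ] t 2.58
rz 0.1 | shift now [ -0.   3. 103.] | shift after turn [ -0.   3. 103.]
[ 0.49  0.19 -0.43  1.86  0.09  1.12 -0.54] [ 0.53709532 -0.05623921  0.42155812]
```

View pics/w2.png

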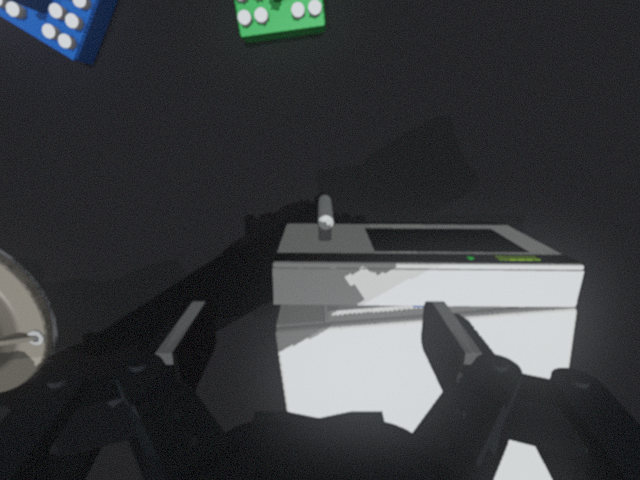

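The handle top shows at (326,223) against a predicted (323,224), so I go down and grip it.

Emit:
step_arm(
  moves=[
    {"rx": 0, "ry": 0, "rz": 0, "dx": 0, "dy": 3, "dz": 45, "gripper": 1},
    {"rx": 0, "ry": 0, "rz": 0, "dx": 0, "dy": 0, "dz": 45, "gripper": 1},
    {"rx": 0, "ry": 0, "rz": 0, "dx": 0, "dy": 0, "dz": 40, "gripper": 1},
    {"rx": 0, "ry": 0, "rz": 0, "dx": 0, "dy": 0, "dz": 35, "gripper": 1},
    {"rx": 0, "ry": 0, "rz": 0, "dx": 0, "dy": 0, "dz": 20, "gripper": 1},
    {"rx": 0, "ry": 0, "rz": 0, "dx": 0, "dy": 0, "dz": 0, "gripper": -0.6},
    {"rx": 0, "ry": 0, "rz": 0, "dx": 0, "dy": 0, "dz": 0, "gripper": -1},
    {"rx": 0, "ry": 0, "rz": 0, "dx": 0, "dy": 0, "dz": 0, "gripper": -1},
    {"rx": 0, "ry": 0, "rz": 0, "dx": 0, "dy": 0, "dz": 0, "gripper": -1},
    {"rx": 0, "ry": 0, "rz": 0, "dx": 0, "dy": 0, "dz": 0, "gripper": -1},
    {"rx": 0, "ry": 0, "rz": 0, "dx": 0, "dy": 0, "dz": 0, "gripper": -1},
  ],
  grip_force=30,
)

```text
clock: 3.95
tcp_pos: [0.4991, -0.1198, 0.1192]
orientation: [-2.759, -1.503, -0.001]
contact_force: [-2.4, 2.5, 6.1]
grip_width: 0.0121
gripper_force: 29.5
```

```bash
python3 - <<'E'
from h import *
hg=np.array([.6377,-.3013]); o=r.get_obs(); p=o['tcp_pos'][:2]; M=R.from_rotvec(o['orientation']).as_matrix()
print(o['grip_width'],o['gripper_force'],o['contact_force'],o['tcp_pos'])
v=p-hg; print("radius",np.linalg.norm(v),"door angle",np.radians(134.1-np.degrees(np.arctan2(v[1],v[0]))))
for d in (5,6):
    Q=R.from_euler('z',-d,degrees=True).as_matrix()[:2,:2]; s=np.append(Q@v-v,0); print(d,(1000*M.T@s).round(1))
E
```

```text
0.012096401335315345 29.546042382717133 [-2.4156642   2.46337682  6.10233063] [ 0.49911949 -0.11984879  0.1192294 ]
radius 0.22831797840579487 door angle 0.11745691088947809
5 [18.4  7.6  0. ]
6 [22.   9.3  0. ]
```

Emit:
step_arm(
  moves=[
    {"rx": 0, "ry": 0, "rz": 2.5, "dx": 9.2, "dy": 3.8, "dz": 0, "gripper": -1},
    {"rx": 0, "ry": 0, "rz": 5, "dx": 18.3, "dy": 7.6, "dz": 0, "gripper": -1},
    {"rx": 0, "ry": 0, "rz": 5, "dx": 18.3, "dy": 7.6, "dz": 0, "gripper": -1},
    {"rx": 0, "ry": 0, "rz": 5, "dx": 18.3, "dy": 7.6, "dz": 0, "gripper": -1},
    {"rx": 0, "ry": 0, "rz": 5, "dx": 18.3, "dy": 7.6, "dz": 0, "gripper": -1},
    {"rx": 0, "ry": 0, "rz": 5, "dx": 18.3, "dy": 7.6, "dz": 0, "gripper": -1},
    {"rx": 0, "ry": 0, "rz": 5, "dx": 18.3, "dy": 7.6, "dz": 0, "gripper": -1},
    {"rx": 0, "ry": 0, "rz": 5, "dx": 18.3, "dy": 7.6, "dz": 0, "gripper": -1},
    {"rx": 0, "ry": 0, "rz": 5, "dx": 18.3, "dy": 7.6, "dz": 0, "gripper": -1},
    {"rx": 0, "ry": 0, "rz": 0, "dx": 0, "dy": 0, "dz": 0, "gripper": -1},
  ],
)

```text
clock: 5.2
tcp_pos: [0.6598, -0.0719, 0.1193]
orientation: [-3.112, -0.402, -0.006]
contact_force: [0.6, 6.9, 3.7]
grip_width: 0.012
gripper_force: 30.3
```

```bash
python3 - <<'E'
from h import *
hg=np.array([.6377,-.3013]); o=r.get_obs(); p=o['tcp_pos'][:2]; M=R.from_rotvec(o['orientation']).as_matrix()
print(o['grip_width'],o['gripper_force'],o['contact_force'],o['tcp_pos'],o['joints'].round(2))
v=p-hg; print("radius",np.linalg.norm(v),"door angle",np.radians(134.1-np.degrees(np.arctan2(v[1],v[0]))))
for d in (5,6):
    Q=R.from_euler('z',-d,degrees=True).as_matrix()[:2,:2]; s=np.append(Q@v-v,0); print(d,(1000*M.T@s).round(1))
E
```

```text
0.01203715886895164 30.300373435020447 [0.60110994 6.93669376 3.7244038 ] [ 0.65977132 -0.07189163  0.11933143] [ 0.15  0.6  -0.19  1.68  0.14  0.86 -1.41]
radius 0.23046766711582523 door angle 0.8656047272258418
5 [18.5  7.8  0.1]
6 [22.2  9.5  0.1]
```

Emit:
step_arm(
  moves=[
    {"rx": 0, "ry": 0, "rz": 5, "dx": 18.4, "dy": 7.6, "dz": 0, "gripper": -1},
    {"rx": 0, "ry": 0, "rz": 5, "dx": 18.4, "dy": 7.6, "dz": 0, "gripper": -1},
    {"rx": 0, "ry": 0, "rz": 5, "dx": 18.4, "dy": 7.6, "dz": 0, "gripper": -1},
    {"rx": 0, "ry": 0, "rz": 5, "dx": 18.4, "dy": 7.6, "dz": 0, "gripper": -1},
    {"rx": 0, "ry": 0, "rz": 5, "dx": 18.4, "dy": 7.6, "dz": 0, "gripper": -1},
    {"rx": 0, "ry": 0, "rz": 5, "dx": 18.4, "dy": 7.6, "dz": 0, "gripper": -1},
    {"rx": 0, "ry": 0, "rz": 5, "dx": 18.4, "dy": 7.6, "dz": 0, "gripper": -1},
    {"rx": 0, "ry": 0, "rz": 5, "dx": 18.4, "dy": 7.6, "dz": 0, "gripper": -1},
    {"rx": 0, "ry": 0, "rz": 5, "dx": 18.4, "dy": 7.6, "dz": 0, "gripper": -1},
    {"rx": 0, "ry": 0, "rz": 5, "dx": 18.4, "dy": 7.6, "dz": 0, "gripper": -1},
    {"rx": 0, "ry": 0, "rz": 0, "dx": 0, "dy": 0, "dz": 0, "gripper": -1},
    {"rx": 0, "ry": 0, "rz": 0, "dx": 0, "dy": 0, "dz": 0, "gripper": -1},
  ],
)

```text
clock: 6.7
tcp_pos: [0.8268, -0.1698, 0.1195]
orientation: [-2.989, 0.95, -0.007]
contact_force: [6.5, 4.7, -0.2]
grip_width: 0.0121
gripper_force: 31.1
```

```bash
python3 - <<'E'
from h import *
hg=np.array([.6377,-.3013]); o=r.get_obs(); p=o['tcp_pos'][:2]; M=R.from_rotvec(o['orientation']).as_matrix()
print(o['grip_width'],o['gripper_force'],o['contact_force'],o['joints'].round(2))
v=p-hg; print("radius",np.linalg.norm(v),"door angle",np.radians(134.1-np.degrees(np.arctan2(v[1],v[0]))))
a=np.radians(-117.4); xi=np.array([np.cos(a),np.sin(a)]); O=np.array([.5227,-.2412])
P=O+xi*(-.010); print("pull",P); go([*P,.25],-27.4)
E
```

```text
0.012064375165719754 31.09701097011566 [ 6.5434299   4.65088614 -0.16267078] [ 0.11  0.88  0.05  1.15 -0.04  1.11 -2.03]
radius 0.23028822124495626 door angle 1.7327853987119881
pull [ 0.527302   -0.23232185]
tcp [ 0.8268 -0.1698  0.1195] yaz -125.2 zaxis [ 0.006  0.004 -1.   ] t 6.7
rz -97.8 | shift now [-208.  223. -132.] | shift after turn [-193. -238. -130.]
```

Emit:
step_arm(
  moves=[
    {"rx": 0, "ry": 0, "rz": 0, "dx": 0, "dy": 0, "dz": 0, "gripper": 1},
    {"rx": 0, "ry": 0, "rz": 0, "dx": 0, "dy": 0, "dz": 0, "gripper": 1},
    {"rx": 0, "ry": 0, "rz": 0, "dx": 0, "dy": 0, "dz": -45, "gripper": 1},
    {"rx": 0, "ry": 0, "rz": 0, "dx": 0, "dy": 0, "dz": -50, "gripper": 1},
    {"rx": 0, "ry": 0, "rz": 0, "dx": 0, "dy": 0, "dz": -55, "gripper": 1},
    {"rx": 0, "ry": 0, "rz": 0, "dx": -41.6, "dy": 44.6, "dz": 0, "gripper": 1},
    {"rx": 0, "ry": 0, "rz": 0, "dx": -41.6, "dy": 44.6, "dz": 0, "gripper": 1},
    {"rx": 0, "ry": 0, "rz": 0, "dx": -41.6, "dy": 44.6, "dz": 0, "gripper": 1},
    {"rx": 0, "ry": 0, "rz": 0, "dx": -41.6, "dy": 44.6, "dz": 0, "gripper": 1},
    {"rx": 0, "ry": 0, "rz": 0, "dx": -41.6, "dy": 44.6, "dz": 0, "gripper": 1},
    {"rx": 0, "ry": 0, "rz": -9.8, "dx": 0, "dy": 0, "dz": 0, "gripper": 1},
    {"rx": 0, "ry": 0, "rz": -9.8, "dx": 0, "dy": 0, "dz": 0, "gripper": 1},
    {"rx": 0, "ry": 0, "rz": -9.8, "dx": 0, "dy": 0, "dz": 0, "gripper": 1},
    {"rx": 0, "ry": 0, "rz": -9.8, "dx": 0, "dy": 0, "dz": 0, "gripper": 1},
    {"rx": 0, "ry": 0, "rz": -9.8, "dx": 0, "dy": 0, "dz": 0, "gripper": 1},
    {"rx": 0, "ry": 0, "rz": -9.8, "dx": 0, "dy": 0, "dz": 0, "gripper": 1},
    {"rx": 0, "ry": 0, "rz": -9.8, "dx": 0, "dy": 0, "dz": 0, "gripper": 1},
    {"rx": 0, "ry": 0, "rz": -9.8, "dx": 0, "dy": 0, "dz": 0, "gripper": 1},
    {"rx": 0, "ry": 0, "rz": -9.8, "dx": 0, "dy": 0, "dz": 0, "gripper": 1},
    {"rx": 0, "ry": 0, "rz": -9.8, "dx": 0, "dy": 0, "dz": 0, "gripper": 1},
  ],
)

```text
clock: 9.2
tcp_pos: [0.5247, -0.2352, 0.2684]
orientation: [2.68, 1.639, -0.001]
contact_force: [-0.2, 0.5, -1.0]
grip_width: 0.0852
gripper_force: 0.0
```

```bash
python3 - <<'E'
from h import *
c=cam("wrist"); im=r.grab_frame("wrist"); cv2.imwrite("pics/w3.png",im)
b=cv2.inRange(cv2.cvtColor(im,cv2.COLOR_BGR2HSV),(100,120,40),(125,255,255))
for k in cv2.findContours(b,0,2)[0]:
    if cv2.contourArea(k)>60:
        q=cv2.minAreaRect(k); print(cv2.contourArea(k),np.round(q[0]),[ray("wrist",*p,.132,c)[:2].round(4).tolist() for p in cv2.boxPoints(q)])
print("pred pull top",proj("wrist",[.5273,-.2323,.132],c)); go([.5273,-.2323,.25],-27.4)
E
```

```text
715.5 [319. 204.] [[0.539, -0.1975], [0.5506, -0.2034], [0.5333, -0.2378], [0.5212, -0.2316]]
pred pull top [317.5998188  227.26013935]
tcp [ 0.5247 -0.2352  0.2684] yaz -26.7 zaxis [-0. -0. -1.] t 9.25
rz 0.7 | shift now [ 4.  1. 18.] | shift after turn [ 4.  1. 18.]
```

View pics/w3.png

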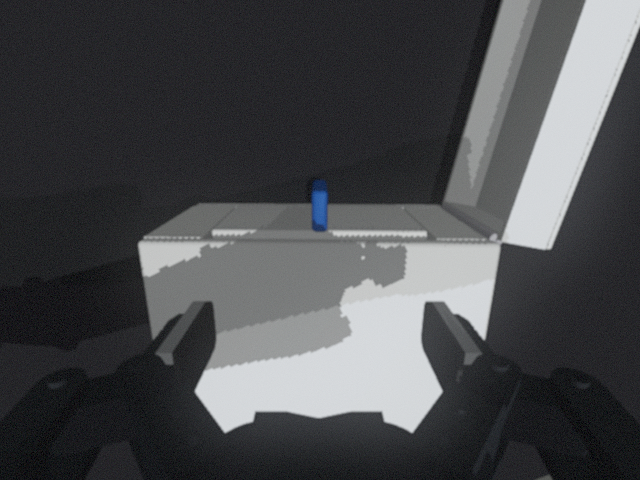

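The blue fin top is at (319,190-231). Its inner end gives the panel at x ≈ -8 mm, so the grip point is at x ≈ -26 mm. The door stands well open on the right.

```bash
python3 - <<'E'
from h import *
go([.5347,-.2181,.117],-27.4)
E
```

```text
tcp [ 0.5247 -0.2352  0.2684] yaz -26.7 zaxis [-0. -0. -1.] t 9.25
rz 0.7 | shift now [ 20.   1. 151.] | shift after turn [ 20.   1. 151.]
```

Emit:
step_arm(
  moves=[
    {"rx": 0, "ry": 0, "rz": 0.7, "dx": 20, "dy": 1, "dz": 0, "gripper": 1},
    {"rx": 0, "ry": 0, "rz": 0, "dx": 0, "dy": 0, "dz": 45, "gripper": 1},
    {"rx": 0, "ry": 0, "rz": 0, "dx": 0, "dy": 0, "dz": 45, "gripper": 1},
    {"rx": 0, "ry": 0, "rz": 0, "dx": 0, "dy": 0, "dz": 40, "gripper": 1},
    {"rx": 0, "ry": 0, "rz": 0, "dx": 0, "dy": 0, "dz": 21, "gripper": 1},
    {"rx": 0, "ry": 0, "rz": 0, "dx": 0, "dy": 0, "dz": 0, "gripper": -1},
    {"rx": 0, "ry": 0, "rz": 0, "dx": 0, "dy": 0, "dz": 0, "gripper": -1},
    {"rx": 0, "ry": 0, "rz": 0, "dx": 0, "dy": 0, "dz": 0, "gripper": -1},
    {"rx": 0, "ry": 0, "rz": 0, "dx": 0, "dy": 0, "dz": 0, "gripper": -1},
    {"rx": 0, "ry": 0, "rz": 0, "dx": 0, "dy": 0, "dz": 0, "gripper": -1},
    {"rx": 0, "ry": 0, "rz": 0, "dx": 0, "dy": 0, "dz": 0, "gripper": -1},
  ],
)

```text
clock: 10.62
tcp_pos: [0.5349, -0.217, 0.1183]
orientation: [-2.693, -1.617, 0.001]
contact_force: [-4.2, 2.0, 6.6]
grip_width: 0.0114
gripper_force: 31.2
```

Emit:
step_arm(
  moves=[
    {"rx": 0, "ry": 0, "rz": 0, "dx": 10, "dy": 0, "dz": 0, "gripper": -1},
    {"rx": 0, "ry": 0, "rz": 0, "dx": 20, "dy": 0, "dz": 0, "gripper": -1},
    {"rx": 0, "ry": 0, "rz": 0, "dx": 20, "dy": 0, "dz": 0, "gripper": -1},
    {"rx": 0, "ry": 0, "rz": 0, "dx": 20, "dy": 0, "dz": 0, "gripper": -1},
    {"rx": 0, "ry": 0, "rz": 0, "dx": 20, "dy": 0, "dz": 0, "gripper": -1},
    {"rx": 0, "ry": 0, "rz": 0, "dx": 20, "dy": 0, "dz": 0, "gripper": -1},
    {"rx": 0, "ry": 0, "rz": 0, "dx": 20, "dy": 0, "dz": 0, "gripper": -1},
    {"rx": 0, "ry": 0, "rz": 0, "dx": 10, "dy": 0, "dz": 0, "gripper": -1},
    {"rx": 0, "ry": 0, "rz": 0, "dx": 0, "dy": 0, "dz": 0, "gripper": -1},
    {"rx": 0, "ry": 0, "rz": 0, "dx": 0, "dy": 0, "dz": 0, "gripper": -1},
  ],
)

```text
clock: 11.88
tcp_pos: [0.6003, -0.0915, 0.1183]
orientation: [-2.69, -1.618, 0.001]
contact_force: [-6.9, 4.7, 8.3]
grip_width: 0.0116
gripper_force: 31.1
```

```bash
python3 - <<'E'
from h import *
o=r.get_obs(); print(o['contact_force'],o['grip_width'],o['joints'].round(2))
p=o['tcp_pos'][:2]; print("moved",np.linalg.norm(p-[.5349,-.217]))
go([.39,.19,.26],-65); go([.39,.19,.26],115)
E
```

```text
[-6.86090977  4.73319259  8.33050104] 0.011646799377233298 [ 0.22  0.53 -0.22  1.82  0.15  0.81 -0.57]
moved 0.1415456492711727
tcp [ 0.6003 -0.0915  0.1183] yaz -27.9 zaxis [-0.002  0.002 -1.   ] t 11.88
rz 37.1 | shift now [ 150. -318. -141.] | shift after turn [ -72. -344. -141.]
tcp [ 0.6003 -0.0915  0.1183] yaz -27.9 zaxis [-0.002  0.002 -1.   ] t 11.88
rz -142.9 | shift now [ 150. -318. -141.] | shift after turn [  72.  344. -143.]
```

Emit:
step_arm(
  moves=[
    {"rx": 0, "ry": 0, "rz": 0, "dx": 0, "dy": 0, "dz": 0, "gripper": 1},
    {"rx": 0, "ry": 0, "rz": 0, "dx": 0, "dy": 0, "dz": 0, "gripper": 1},
    {"rx": 0, "ry": 0, "rz": 0, "dx": 0, "dy": 0, "dz": -45, "gripper": 1},
    {"rx": 0, "ry": 0, "rz": 0, "dx": 0, "dy": 0, "dz": -50, "gripper": 1},
    {"rx": 0, "ry": 0, "rz": 0, "dx": 0, "dy": 0, "dz": -45, "gripper": 1},
    {"rx": 0, "ry": 0, "rz": 0, "dx": 21.5, "dy": -45.5, "dz": 0, "gripper": 1},
    {"rx": 0, "ry": 0, "rz": 0, "dx": 21.5, "dy": -45.5, "dz": 0, "gripper": 1},
    {"rx": 0, "ry": 0, "rz": 0, "dx": 21.5, "dy": -45.5, "dz": 0, "gripper": 1},
    {"rx": 0, "ry": 0, "rz": 0, "dx": 21.5, "dy": -45.5, "dz": 0, "gripper": 1},
    {"rx": 0, "ry": 0, "rz": 0, "dx": 21.5, "dy": -45.5, "dz": 0, "gripper": 1},
    {"rx": 0, "ry": 0, "rz": 0, "dx": 21.5, "dy": -45.5, "dz": 0, "gripper": 1},
    {"rx": 0, "ry": 0, "rz": 0, "dx": 21, "dy": -45, "dz": 0, "gripper": 1},
    {"rx": 0, "ry": 0, "rz": 9.3, "dx": 0, "dy": 0, "dz": 0, "gripper": 1},
    {"rx": 0, "ry": 0, "rz": 9.3, "dx": 0, "dy": 0, "dz": 0, "gripper": 1},
    {"rx": 0, "ry": 0, "rz": 9.3, "dx": 0, "dy": 0, "dz": 0, "gripper": 1},
    {"rx": 0, "ry": 0, "rz": 9.3, "dx": 0, "dy": 0, "dz": 0, "gripper": 1},
    {"rx": 0, "ry": 0, "rz": 0, "dx": 0, "dy": 0, "dz": 0, "gripper": 1},
  ],
)

```text
clock: 14.0
tcp_pos: [0.3915, 0.1881, 0.2574]
orientation: [3.068, 0.674, 0.001]
contact_force: [0.6, 0.2, -0.0]
grip_width: 0.0856
gripper_force: 0.0
```

```bash
python3 - <<'E'
from h import *
c=cam("wrist"); im=r.grab_frame("wrist"); t=r.grab_frame("top"); cv2.imwrite("pics/t1.png",t)
b=cv2.inRange(cv2.cvtColor(im,cv2.COLOR_BGR2HSV),(100,120,30),(125,255,255))
for k in cv2.findContours(cv2.morphologyEx(b,cv2.MORPH_CLOSE,np.ones((15,15))),0,2)[0]:
    if cv2.contourArea(k)>2000:
        q=cv2.minAreaRect(k); w=np.array([ray("wrist",*p,.03,c)[:2] for p in cv2.boxPoints(q)]);print(cv2.contourArea(k),np.round(q[0]),w.round(3).tolist(),w.mean(0))
go([.4012,.195,.25],-65); print(r.get_obs()['joints'].round(2), "pred",proj("wrist",[.4012,.1953,.085],c))
m=np.hstack([cv2.resize(im,(400,300)),cv2.resize(t[150:330,380:620],(400,300),interpolation=cv2.INTER_CUBIC)]); cv2.imwrite("pics/m1.png",m); cv2.imwrite("pics/w4.png",im)
E
```

```text
17255.0 [102. 291.] [[0.071, 0.418], [0.302, 0.43], [0.331, 0.31], [0.102, 0.276]] [0.20148425 0.3585882 ]
11013.0 [314. 191.] [[0.443, 0.262], [0.48, 0.185], [0.365, 0.125], [0.324, 0.211]] [0.40287322 0.19611266]
tcp [0.3914 0.1882 0.2574] yaz -65.1 zaxis [ 0.  0. -1.] t 14.1
rz -0.1 | shift now [12. -2.  7.] | shift after turn [12. -2.  7.]
[-0.18  0.1  -0.43  2.07  0.05  0.98 -1.78] pred [313.63460756 207.8945931 ]
```

View pics/m1.png

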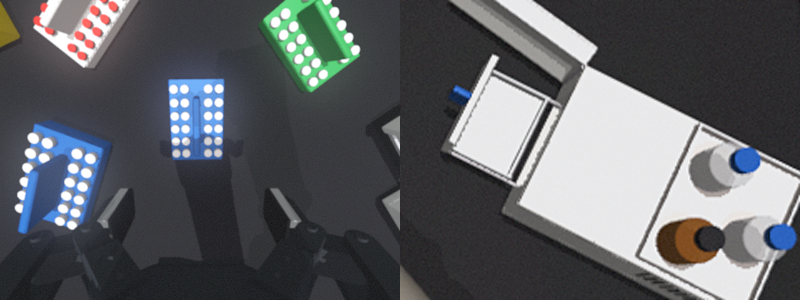

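The left half shows the small blue rack at about (196,118), with its fin aligned between the fingers. The right half shows the drawer out at about (500,120) and the door clear of it.

Emit:
step_arm(
  moves=[
    {"rx": 0, "ry": 0, "rz": 0, "dx": 13, "dy": -2, "dz": 30, "gripper": 1},
    {"rx": 0, "ry": 0, "rz": 0, "dx": 0, "dy": 0, "dz": 45, "gripper": 1},
    {"rx": 0, "ry": 0, "rz": 0, "dx": 0, "dy": 0, "dz": 45, "gripper": 1},
    {"rx": 0, "ry": 0, "rz": 0, "dx": 0, "dy": 0, "dz": 40, "gripper": 1},
    {"rx": 0, "ry": 0, "rz": 0, "dx": 0, "dy": 0, "dz": 25, "gripper": 1},
    {"rx": 0, "ry": 0, "rz": 0, "dx": 0, "dy": 0, "dz": 0, "gripper": 0},
    {"rx": 0, "ry": 0, "rz": 0, "dx": 0, "dy": 0, "dz": 0, "gripper": -1},
    {"rx": 0, "ry": 0, "rz": 0, "dx": 0, "dy": 0, "dz": 0, "gripper": -1},
    {"rx": 0, "ry": 0, "rz": 0, "dx": 0, "dy": 0, "dz": 0, "gripper": -1},
    {"rx": 0, "ry": 0, "rz": 0, "dx": 0, "dy": 0, "dz": 0, "gripper": -1},
    {"rx": 0, "ry": 0, "rz": 0, "dx": 0, "dy": 0, "dz": 0, "gripper": -1},
    {"rx": 0, "ry": 0, "rz": 0, "dx": 0, "dy": 0, "dz": 0, "gripper": -1},
  ],
  grip_force=45,
)

```text
clock: 15.6
tcp_pos: [0.4026, 0.1959, 0.0729]
orientation: [-3.068, -0.673, -0.002]
contact_force: [-1.4, 0.8, 7.5]
grip_width: 0.0092
gripper_force: 50.4
```

```bash
python3 - <<'E'
from h import *
o=r.get_obs(); print(o['grip_width'],o['gripper_force'],o['contact_force'])
go([.5583,-.1726,.27],-117.4)
E
```

```text
0.00922511271437487 50.37497341632843 [-1.42209375  0.80462829  7.49074079]
tcp [0.4026 0.1959 0.0729] yaz -65.3 zaxis [ 0.001  0.    -1.   ] t 15.6
rz 52.1 | shift now [ -13.  400. -197.] | shift after turn [ 308.  255. -197.]
```

Emit:
step_arm(
  moves=[
    {"rx": 0, "ry": 0, "rz": 0, "dx": 0, "dy": 0, "dz": -20, "gripper": -1},
    {"rx": 0, "ry": 0, "rz": 0, "dx": 0, "dy": 0, "dz": -40, "gripper": -1},
    {"rx": 0, "ry": 0, "rz": 0, "dx": 0, "dy": 0, "dz": -45, "gripper": -1},
    {"rx": 0, "ry": 0, "rz": 0, "dx": 0, "dy": 0, "dz": -45, "gripper": -1},
    {"rx": 0, "ry": 0, "rz": 0, "dx": 0, "dy": 20, "dz": -35, "gripper": -1},
    {"rx": 0, "ry": 0, "rz": 0, "dx": -2, "dy": 40, "dz": -12, "gripper": -1},
    {"rx": 0, "ry": 0, "rz": 0, "dx": -2, "dy": 45, "dz": 0, "gripper": -1},
    {"rx": 0, "ry": 0, "rz": 0, "dx": -2, "dy": 45, "dz": 0, "gripper": -1},
    {"rx": 0, "ry": 0, "rz": 0, "dx": -2, "dy": 45, "dz": 0, "gripper": -1},
    {"rx": 0, "ry": 0, "rz": 0, "dx": -2, "dy": 45, "dz": 0, "gripper": -1},
    {"rx": 0, "ry": 0, "rz": 0, "dx": -2, "dy": 45, "dz": 0, "gripper": -1},
    {"rx": 0, "ry": 0, "rz": 0, "dx": -1, "dy": 45, "dz": 0, "gripper": -1},
    {"rx": 0, "ry": 0, "rz": 0, "dx": 0, "dy": 40, "dz": 0, "gripper": -1},
    {"rx": 0, "ry": 0, "rz": 5, "dx": 0, "dy": 30, "dz": 0, "gripper": -1},
    {"rx": 0, "ry": 0, "rz": 9.4, "dx": 0, "dy": 0, "dz": 0, "gripper": -1},
    {"rx": 0, "ry": 0, "rz": 9.4, "dx": 0, "dy": 0, "dz": 0, "gripper": -1},
    {"rx": 0, "ry": 0, "rz": 9.4, "dx": 0, "dy": 0, "dz": 0, "gripper": -1},
    {"rx": 0, "ry": 0, "rz": 9.4, "dx": 0, "dy": 0, "dz": 0, "gripper": -1},
    {"rx": 0, "ry": 0, "rz": 9.4, "dx": 0, "dy": 0, "dz": 0, "gripper": -1},
    {"rx": 0, "ry": 0, "rz": 0, "dx": 0, "dy": 0, "dz": 0, "gripper": -1},
  ],
)

```text
clock: 18.1
tcp_pos: [0.557, -0.1731, 0.2685]
orientation: [3.053, -0.738, -0.003]
contact_force: [0.0, 0.4, -3.3]
grip_width: 0.0095
gripper_force: 48.9
```

```bash
python3 - <<'E'
from h import *
o=r.get_obs(); print(o['grip_width'],o['gripper_force'],o['contact_force'],o['joints'].round(2))
c=cam("wrist"); im=r.grab_frame("wrist")
a=np.radians(-117.4); xi=np.array([np.cos(a),np.sin(a)]); yi=np.array([-xi[1],xi[0]]); O=np.array([.5227,-.2412]); B=O-.0773*xi
for sx in(-.0545,.0545):
  for sy in (-.0755,.0755):
    q=proj("wrist",[*(B+sx*xi+sy*yi),.045 if sx<0 else .065],c); q=tuple(int(v) for v in q); print(sx,sy,q); cv2.circle(im,q,4,(0,0,255),1)
cv2.imwrite("pics/w5.png",im)
go([.5583,-.1726,.15],-117.4)
E
```

```text
0.009504613589168289 48.90630304813385 [ 0.00959259  0.38981101 -3.32053204] [ 0.19  0.31  0.01  1.76 -0.    1.07 -1.85]
-0.0545 -0.0755 (264, 277)
-0.0545 0.0755 (258, 128)
0.0545 -0.0755 (370, 286)
0.0545 0.0755 (379, 128)
tcp [ 0.5571 -0.1731  0.2686] yaz -117.1 zaxis [-0.002  0.    -1.   ] t 18.15
rz 0.3 | shift now [  1.  -1. 119.] | shift after turn [  1.  -1. 119.]
```

View pics/w5.png

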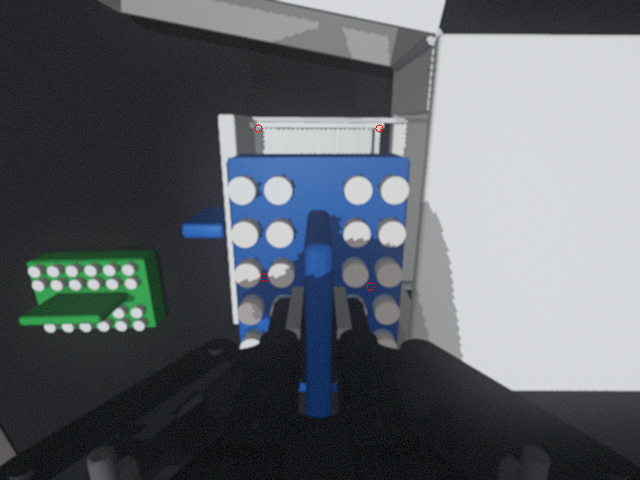

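The predicted bed corners fall on the visible bed edges at (258,128) and (379,128), and the rack is held squarely. I check its offset in the grip numerically.

```bash
python3 - <<'E'
from h import *
o=r.get_obs(); M=R.from_rotvec(o['orientation']).as_matrix()
for p in ((230,157),(318,156),(409,157)):
    w=ray("wrist",*p,o['tcp_pos'][2]-.0729+.030); print((1000*M.T@(w-o['tcp_pos'])).round(1))
E
```

```text
[ 64.7 -39.8  42.8]
[65.1  0.2 42.8]
[64.6 41.4 42.8]
```

Emit:
step_arm(
  moves=[
    {"rx": 0, "ry": 0, "rz": 0.3, "dx": 1, "dy": -1, "dz": 20, "gripper": -1},
    {"rx": 0, "ry": 0, "rz": 0, "dx": 0, "dy": 0, "dz": 30, "gripper": -1},
    {"rx": 0, "ry": 0, "rz": 0, "dx": 0, "dy": 0, "dz": 30, "gripper": -1},
    {"rx": 0, "ry": 0, "rz": 0, "dx": 0, "dy": 0, "dz": 25, "gripper": -1},
    {"rx": 0, "ry": 0, "rz": 0, "dx": 0, "dy": 0, "dz": 20, "gripper": -1},
    {"rx": 0, "ry": 0, "rz": 0, "dx": 0, "dy": 0, "dz": 10, "gripper": -1},
    {"rx": 0, "ry": 0, "rz": 0, "dx": 0, "dy": 0, "dz": 8, "gripper": -1},
    {"rx": 0, "ry": 0, "rz": 0, "dx": 0, "dy": 0, "dz": 4, "gripper": -1},
    {"rx": 0, "ry": 0, "rz": 0, "dx": 0, "dy": 0, "dz": 2, "gripper": -1},
    {"rx": 0, "ry": 0, "rz": 0, "dx": 0, "dy": 0, "dz": 0, "gripper": -1},
    {"rx": 0, "ry": 0, "rz": 0, "dx": 0, "dy": 0, "dz": 0, "gripper": -1},
  ],
)

```text
clock: 19.52
tcp_pos: [0.5593, -0.1729, 0.1207]
orientation: [-3.051, 0.749, -0.001]
contact_force: [-0.3, -0.3, -2.7]
grip_width: 0.009
gripper_force: 48.9
```

Emit:
step_arm(
  moves=[
    {"rx": 0, "ry": 0, "rz": 0, "dx": 0, "dy": 0, "dz": 2, "gripper": -1},
    {"rx": 0, "ry": 0, "rz": 0, "dx": 0, "dy": 0, "dz": 0, "gripper": -1},
    {"rx": 0, "ry": 0, "rz": 0, "dx": 0, "dy": 0, "dz": 0, "gripper": -1},
  ],
)

```text
clock: 19.9
tcp_pos: [0.5591, -0.1729, 0.1183]
orientation: [-3.051, 0.749, -0.0]
contact_force: [0.1, 0.3, -4.2]
grip_width: 0.0092
gripper_force: 48.9
```

Release with a narrow opening, lift away, and look.

Emit:
step_arm(
  moves=[
    {"rx": 0, "ry": 0, "rz": 0, "dx": 0, "dy": 0, "dz": 0, "gripper": -0.3},
    {"rx": 0, "ry": 0, "rz": 0, "dx": 0, "dy": 0, "dz": 0, "gripper": -0.3},
    {"rx": 0, "ry": 0, "rz": 0, "dx": 0, "dy": 0, "dz": 0, "gripper": -0.3},
    {"rx": 0, "ry": 0, "rz": 0, "dx": 0, "dy": 0, "dz": 0, "gripper": -0.3},
    {"rx": 0, "ry": 0, "rz": 0, "dx": 0, "dy": 0, "dz": -15, "gripper": -0.3},
    {"rx": 0, "ry": 0, "rz": 0, "dx": 0, "dy": 0, "dz": -35, "gripper": -0.3},
    {"rx": 0, "ry": 0, "rz": 0, "dx": 0, "dy": 0, "dz": -50, "gripper": 0},
    {"rx": 0, "ry": 0, "rz": 0, "dx": 0, "dy": 0, "dz": -50, "gripper": 1},
    {"rx": 0, "ry": 0, "rz": 0, "dx": 0, "dy": 0, "dz": 0, "gripper": 1},
  ],
)

```text
clock: 21.02
tcp_pos: [0.5616, -0.1736, 0.2741]
orientation: [-3.051, 0.749, -0.016]
contact_force: [-0.7, 0.5, -0.8]
grip_width: 0.077
gripper_force: 0.0
```

```bash
python3 - <<'E'
from h import *
c=cam("wrist"); im=r.grab_frame("wrist"); cv2.imwrite("pics/w6.png",im)
a=np.radians(-117.4); xi=np.array([np.cos(a),np.sin(a)]); yi=np.array([-xi[1],xi[0]]); O=np.array([.5227,-.2412]); B=O-.0773*xi
b=cv2.inRange(cv2.cvtColor(im,cv2.COLOR_BGR2HSV),(100,120,30),(125,255,255))
for k in cv2.findContours(cv2.morphologyEx(b,cv2.MORPH_CLOSE,np.ones((15,15))),0,2)[0]:
    if cv2.contourArea(k)>300:
        q=cv2.minAreaRect(k); z=.075 if cv2.contourArea(k)>4000 else .132; w=np.array([ray("wrist",*p,z,c)[:2]-B for p in cv2.boxPoints(q)]); print(cv2.contourArea(k),np.round(q[0]),np.c_[w@xi,w@yi].round(3).tolist())
go([.6003,-.0915,.20],-27.4)
E
```

```text
984.5 [208. 229.] [[-0.102, 0.018], [-0.07, 0.02], [-0.07, -0.004], [-0.103, -0.006]]
11554.0 [319. 216.] [[-0.041, 0.065], [0.04, 0.065], [0.045, -0.062], [-0.046, -0.062]]
tcp [ 0.5602 -0.1732  0.2714] yaz -117.6 zaxis [ 0.005 -0.001 -1.   ] t 21.07
rz -90.2 | shift now [ -3. -91.  71.] | shift after turn [91. -2. 72.]
```

View pics/w6.png

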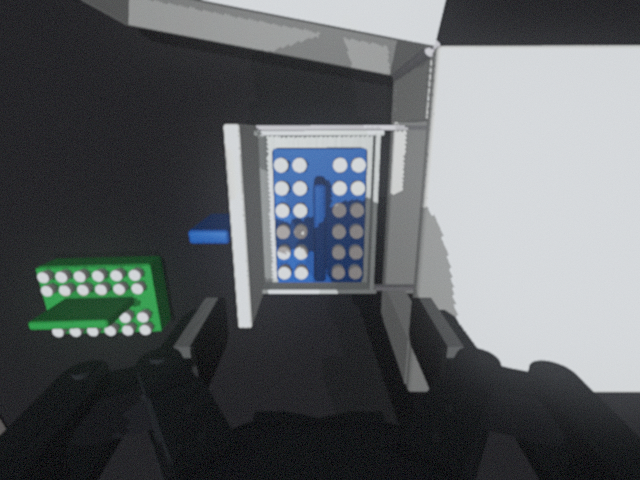

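The rack sits flat and centred in the drawer at (319,216). Next I turn and move over the pull tab.

Emit:
step_arm(
  moves=[
    {"rx": 0, "ry": 0, "rz": -9, "dx": 0, "dy": 0, "dz": 0, "gripper": 1},
    {"rx": 0, "ry": 0, "rz": -9, "dx": 0, "dy": 0, "dz": 0, "gripper": 1},
    {"rx": 0, "ry": 0, "rz": -9, "dx": 0, "dy": 0, "dz": 0, "gripper": 1},
    {"rx": 0, "ry": 0, "rz": -9, "dx": 0, "dy": 0, "dz": 0, "gripper": 1},
    {"rx": 0, "ry": 0, "rz": -9, "dx": 0, "dy": 0, "dz": 0, "gripper": 1},
    {"rx": 0, "ry": 0, "rz": -9, "dx": 0, "dy": 0, "dz": 0, "gripper": 1},
    {"rx": 0, "ry": 0, "rz": -9, "dx": 0, "dy": 0, "dz": 0, "gripper": 1},
    {"rx": 0, "ry": 0, "rz": -9, "dx": 0, "dy": 0, "dz": 0, "gripper": 1},
    {"rx": 0, "ry": 0, "rz": -9, "dx": 0, "dy": 0, "dz": 0, "gripper": 1},
    {"rx": 0, "ry": 0, "rz": -9, "dx": 0, "dy": 0, "dz": 0, "gripper": 1},
    {"rx": 0, "ry": 0, "rz": 0, "dx": 46, "dy": -1, "dz": 0, "gripper": 1},
    {"rx": 0, "ry": 0, "rz": 0, "dx": 45, "dy": -1, "dz": 0, "gripper": 1},
    {"rx": 0, "ry": 0, "rz": 0, "dx": 0, "dy": 0, "dz": 0, "gripper": 1},
  ],
)

```text
clock: 22.7
tcp_pos: [0.5999, -0.0862, 0.2672]
orientation: [-2.678, -1.636, -0.0]
contact_force: [0.0, -0.1, 0.6]
grip_width: 0.0855
gripper_force: 0.0
```

```bash
python3 - <<'E'
from h import *
go([.6003,-.0915,.118],-27.6)
E
```

```text
tcp [ 0.5999 -0.0862  0.2672] yaz -27.2 zaxis [-0.001  0.003 -1.   ] t 22.7
rz 0.4 | shift now [ -5.   3. 149.] | shift after turn [ -5.   3. 149.]
```

Emit:
step_arm(
  moves=[
    {"rx": 0, "ry": 0, "rz": 0.4, "dx": -3, "dy": 3, "dz": 29, "gripper": 1},
    {"rx": 0, "ry": 0, "rz": 0, "dx": 0, "dy": 0, "dz": 40, "gripper": 1},
    {"rx": 0, "ry": 0, "rz": 0, "dx": 0, "dy": 0, "dz": 40, "gripper": 1},
    {"rx": 0, "ry": 0, "rz": 0, "dx": 0, "dy": 0, "dz": 25, "gripper": 1},
    {"rx": 0, "ry": 0, "rz": 0, "dx": 0, "dy": 0, "dz": 15, "gripper": 1},
    {"rx": 0, "ry": 0, "rz": 0, "dx": 0, "dy": 0, "dz": 0, "gripper": 0},
    {"rx": 0, "ry": 0, "rz": 0, "dx": 0, "dy": 0, "dz": 0, "gripper": -1},
    {"rx": 0, "ry": 0, "rz": 0, "dx": 0, "dy": 0, "dz": 0, "gripper": -1},
    {"rx": 0, "ry": 0, "rz": 0, "dx": 0, "dy": 0, "dz": 0, "gripper": -1},
    {"rx": 0, "ry": 0, "rz": 0, "dx": 0, "dy": 0, "dz": 0, "gripper": -1},
    {"rx": 0, "ry": 0, "rz": 0, "dx": 0, "dy": 0, "dz": 0, "gripper": -1},
  ],
  grip_force=30,
)

```text
clock: 24.08
tcp_pos: [0.599, -0.0939, 0.12]
orientation: [-2.689, -1.62, 0.004]
contact_force: [-8.7, 3.0, 9.0]
grip_width: 0.0113
gripper_force: 32.1
```

```bash
python3 - <<'E'
from h import *
o=r.get_obs();print(o['grip_width'],o['contact_force'])
go([.5349,-.2170,.118],-27.6)
E
```

```text
0.011329375091468905 [-8.6890599   2.96463636  9.04310111]
tcp [ 0.599  -0.0939  0.12  ] yaz -27.9 zaxis [-0.003  0.001 -1.   ] t 24.07
rz -0.3 | shift now [-139.    1.    2.] | shift after turn [-139.    0.    2.]
```

Emit:
step_arm(
  moves=[
    {"rx": 0, "ry": 0, "rz": 0, "dx": -6, "dy": 0, "dz": 0, "gripper": -1},
    {"rx": 0, "ry": 0, "rz": 0, "dx": -12, "dy": 0, "dz": 0, "gripper": -1},
    {"rx": 0, "ry": 0, "rz": 0, "dx": -16, "dy": 0, "dz": 0, "gripper": -1},
    {"rx": 0, "ry": 0, "rz": 0, "dx": -18, "dy": 0, "dz": 0, "gripper": -1},
    {"rx": 0, "ry": 0, "rz": 0, "dx": -18, "dy": 0, "dz": 0, "gripper": -1},
    {"rx": 0, "ry": 0, "rz": 0, "dx": -18, "dy": 0, "dz": 0, "gripper": -1},
    {"rx": 0, "ry": 0, "rz": 0, "dx": -18, "dy": 0, "dz": 0, "gripper": -1},
    {"rx": 0, "ry": 0, "rz": 0, "dx": -14, "dy": 0, "dz": 0, "gripper": -1},
    {"rx": 0, "ry": 0, "rz": 0, "dx": -10, "dy": 0, "dz": 0, "gripper": -1},
    {"rx": 0, "ry": 0, "rz": 0, "dx": -7, "dy": 0, "dz": 0, "gripper": -1},
    {"rx": 0, "ry": 0, "rz": 0, "dx": -4, "dy": 0, "dz": 0, "gripper": -1},
    {"rx": 0, "ry": 0, "rz": 0, "dx": -2, "dy": 0, "dz": 0, "gripper": -1},
    {"rx": 0, "ry": 0, "rz": 0, "dx": 0, "dy": 0, "dz": 0, "gripper": -1},
    {"rx": 0, "ry": 0, "rz": 0, "dx": 0, "dy": 0, "dz": 0, "gripper": -1},
  ],
)

```text
clock: 25.82
tcp_pos: [0.5328, -0.221, 0.12]
orientation: [-2.691, -1.62, 0.002]
contact_force: [-4.6, 2.2, 5.9]
grip_width: 0.0117
gripper_force: 31.7
```

```bash
python3 - <<'E'
from h import *
o=r.get_obs();print(o['grip_width'],o['contact_force'],"moved",np.linalg.norm(o['tcp_pos'][:2]-[.599,-.0939]))
E
```

```text
0.011713586567329553 [-4.56103262  2.15611053  5.93311788] moved 0.1432872885597809
```

Emit:
step_arm(
  moves=[
    {"rx": 0, "ry": 0, "rz": 0, "dx": -1.5, "dy": 0, "dz": 0, "gripper": -1},
    {"rx": 0, "ry": 0, "rz": 0, "dx": -1.5, "dy": 0, "dz": 0, "gripper": -1},
    {"rx": 0, "ry": 0, "rz": 0, "dx": -1.5, "dy": 0, "dz": 0, "gripper": -1},
    {"rx": 0, "ry": 0, "rz": 0, "dx": 0, "dy": 0, "dz": 0, "gripper": -1},
    {"rx": 0, "ry": 0, "rz": 0, "dx": 0, "dy": 0, "dz": 0, "gripper": -1},
  ],
)

```text
clock: 26.45
tcp_pos: [0.5325, -0.2216, 0.12]
orientation: [-2.687, -1.622, -0.004]
contact_force: [-0.5, 9.6, 4.1]
grip_width: 0.0118
gripper_force: 31.0
```

The drawer is at its stop, since the force rose and the tool hardly moved. I ease off, release and rise.

Emit:
step_arm(
  moves=[
    {"rx": 0, "ry": 0, "rz": 0, "dx": 3, "dy": 0, "dz": 0, "gripper": -1},
    {"rx": 0, "ry": 0, "rz": 0, "dx": 0, "dy": 0, "dz": 0, "gripper": 1},
    {"rx": 0, "ry": 0, "rz": 0, "dx": 0, "dy": 0, "dz": 0, "gripper": 1},
    {"rx": 0, "ry": 0, "rz": 0, "dx": 0, "dy": 0, "dz": 0, "gripper": 1},
    {"rx": 0, "ry": 0, "rz": 0, "dx": 0, "dy": 0, "dz": -30, "gripper": 1},
    {"rx": 0, "ry": 0, "rz": 0, "dx": 0, "dy": 0, "dz": -50, "gripper": 1},
    {"rx": 0, "ry": 0, "rz": 0, "dx": 0, "dy": 0, "dz": -60, "gripper": 1},
    {"rx": 0, "ry": 0, "rz": 0, "dx": 0, "dy": 0, "dz": 0, "gripper": 1},
  ],
)

```text
clock: 27.45
tcp_pos: [0.5358, -0.2239, 0.2647]
orientation: [2.686, 1.614, 0.01]
contact_force: [0.1, 0.7, -0.3]
grip_width: 0.0852
gripper_force: 0.0
```

```bash
python3 - <<'E'
from h import *
c=cam("wrist"); im=r.grab_frame("wrist"); cv2.imwrite("pics/w7.png",im)
b=cv2.inRange(cv2.cvtColor(im,cv2.COLOR_BGR2HSV),(100,120,40),(125,255,255))
a=np.radians(-117.4); xi=np.array([np.cos(a),np.sin(a)]); O=np.array([.5227,-.2412])
for k in cv2.findContours(b,0,2)[0]:
    if cv2.contourArea(k)>60:
        q=cv2.minAreaRect(k); print(cv2.contourArea(k),np.round(q[0]),[round(float((ray("wrist",*p,.132,c)[:2]-O)@xi),4) for p in cv2.boxPoints(q)])
go([.8268,-.1698,.118],-125.2)
E
```

```text
707.0 [310. 226.] [-0.0062, -0.0478, -0.0477, -0.006]
tcp [ 0.5341 -0.2235  0.2617] yaz -28.0 zaxis [ 0.005 -0.002 -1.   ] t 27.5
rz 97.2 | shift now [185. 232. 145.] | shift after turn [ 208. -213.  143.]
```

The drawer is home. Now back to the door handle.

Emit:
step_arm(
  moves=[
    {"rx": 0, "ry": 0, "rz": 0, "dx": 31, "dy": 38.6, "dz": 0, "gripper": 1},
    {"rx": 0, "ry": 0, "rz": 0, "dx": 31, "dy": 38.6, "dz": 0, "gripper": 1},
    {"rx": 0, "ry": 0, "rz": 0, "dx": 31, "dy": 38.6, "dz": 0, "gripper": 1},
    {"rx": 0, "ry": 0, "rz": 0, "dx": 31, "dy": 38.6, "dz": 0, "gripper": 1},
    {"rx": 0, "ry": 0, "rz": 0, "dx": 31, "dy": 38.6, "dz": 0, "gripper": 1},
    {"rx": 0, "ry": 0, "rz": 0, "dx": 30, "dy": 38.6, "dz": 0, "gripper": 1},
    {"rx": 0, "ry": 0, "rz": 9.7, "dx": 0, "dy": 0, "dz": 0, "gripper": 1},
    {"rx": 0, "ry": 0, "rz": 9.7, "dx": 0, "dy": 0, "dz": 0, "gripper": 1},
    {"rx": 0, "ry": 0, "rz": 9.7, "dx": 0, "dy": 0, "dz": 0, "gripper": 1},
    {"rx": 0, "ry": 0, "rz": 9.7, "dx": 0, "dy": 0, "dz": 0, "gripper": 1},
    {"rx": 0, "ry": 0, "rz": 9.7, "dx": 0, "dy": 0, "dz": 0, "gripper": 1},
    {"rx": 0, "ry": 0, "rz": 9.7, "dx": 0, "dy": 0, "dz": 0, "gripper": 1},
    {"rx": 0, "ry": 0, "rz": 9.7, "dx": 0, "dy": 0, "dz": 0, "gripper": 1},
    {"rx": 0, "ry": 0, "rz": 9.7, "dx": 0, "dy": 0, "dz": 0, "gripper": 1},
    {"rx": 0, "ry": 0, "rz": 9.7, "dx": 0, "dy": 0, "dz": 0, "gripper": 1},
    {"rx": 0, "ry": 0, "rz": 9.9, "dx": 0, "dy": 0, "dz": 0, "gripper": 1},
    {"rx": 0, "ry": 0, "rz": 0, "dx": 0, "dy": 0, "dz": 0, "gripper": 1},
  ],
)

```text
clock: 29.62
tcp_pos: [0.8236, -0.1682, 0.2568]
orientation: [2.994, -0.947, -0.005]
contact_force: [-0.9, -0.8, -0.2]
grip_width: 0.0854
gripper_force: 0.0
```

```bash
python3 - <<'E'
from h import *
go([.8268,-.1698,.119],-125.2); print(r.get_obs()['joints'].round(2))
E
```

```text
tcp [ 0.8236 -0.1682  0.2568] yaz -125.1 zaxis [-0.003 -0.    -1.   ] t 29.62
rz 0.1 | shift now [  4.  -1. 138.] | shift after turn [  4.  -1. 138.]
[ 0.08  0.78  0.1   1.04 -0.07  1.33 -2.02]
```

Emit:
step_arm(
  moves=[
    {"rx": 0, "ry": 0, "rz": 0, "dx": 4, "dy": -1, "dz": 30, "gripper": 1},
    {"rx": 0, "ry": 0, "rz": 0, "dx": 0, "dy": 0, "dz": 40, "gripper": 1},
    {"rx": 0, "ry": 0, "rz": 0, "dx": 0, "dy": 0, "dz": 40, "gripper": 1},
    {"rx": 0, "ry": 0, "rz": 0, "dx": 0, "dy": 0, "dz": 28, "gripper": 1},
    {"rx": 0, "ry": 0, "rz": 0, "dx": 0, "dy": 0, "dz": 0, "gripper": 0},
    {"rx": 0, "ry": 0, "rz": 0, "dx": 0, "dy": 0, "dz": 0, "gripper": -1},
    {"rx": 0, "ry": 0, "rz": 0, "dx": 0, "dy": 0, "dz": 0, "gripper": -1},
    {"rx": 0, "ry": 0, "rz": 0, "dx": 0, "dy": 0, "dz": 0, "gripper": -1},
    {"rx": 0, "ry": 0, "rz": 0, "dx": 0, "dy": 0, "dz": 0, "gripper": -1},
    {"rx": 0, "ry": 0, "rz": 0, "dx": 0, "dy": 0, "dz": 0, "gripper": -1},
  ],
)

```text
clock: 30.88
tcp_pos: [0.8283, -0.1707, 0.1231]
orientation: [2.994, -0.95, 0.002]
contact_force: [-3.0, -2.0, 5.6]
grip_width: 0.0122
gripper_force: 30.0
```

```bash
cat > d.py <<'E'
from h import *
hg=np.array([.6377,-.3013]); o=r.get_obs(); p=o['tcp_pos'][:2]; M=R.from_rotvec(o['orientation']).as_matrix()
print(o['grip_width'],o['gripper_force'],o['contact_force'],o['joints'].round(2))
v=p-hg; print("radius",np.linalg.norm(v),"door angle",np.radians(134.1-np.degrees(np.arctan2(v[1],v[0]))))
Q=R.from_euler('z',5,degrees=True).as_matrix()[:2,:2]; s=np.append(Q@v-v,0); print((1000*M.T@s).round(1))
E
python3 d.py
```

```text
0.012240377805093922 30.005078315734863 [-2.9555988  -2.04859235  5.64251296] [ 0.08  0.88  0.09  1.15 -0.07  1.12 -2.01]
radius 0.2310143039169276 door angle 1.7398437993430118
[-19.2  -6.2  -0. ]
```

Emit:
step_arm(
  moves=[
    {"rx": 0, "ry": 0, "rz": -2.5, "dx": -9.5, "dy": -3.3, "dz": 0, "gripper": -1},
    {"rx": 0, "ry": 0, "rz": -5, "dx": -19, "dy": -6.2, "dz": 0, "gripper": -1},
    {"rx": 0, "ry": 0, "rz": -5, "dx": -19, "dy": -6.2, "dz": 0, "gripper": -1},
    {"rx": 0, "ry": 0, "rz": -5, "dx": -19, "dy": -6.2, "dz": 0, "gripper": -1},
    {"rx": 0, "ry": 0, "rz": -5, "dx": -19, "dy": -6.2, "dz": 0, "gripper": -1},
    {"rx": 0, "ry": 0, "rz": -5, "dx": -19, "dy": -6.2, "dz": 0, "gripper": -1},
    {"rx": 0, "ry": 0, "rz": -5, "dx": -19, "dy": -6.2, "dz": 0, "gripper": -1},
    {"rx": 0, "ry": 0, "rz": -5, "dx": -19, "dy": -6.2, "dz": 0, "gripper": -1},
    {"rx": 0, "ry": 0, "rz": -5, "dx": -19, "dy": -6.2, "dz": 0, "gripper": -1},
    {"rx": 0, "ry": 0, "rz": -5, "dx": -19, "dy": -6.2, "dz": 0, "gripper": -1},
    {"rx": 0, "ry": 0, "rz": 0, "dx": 0, "dy": 0, "dz": 0, "gripper": -1},
  ],
)

```text
clock: 32.25
tcp_pos: [0.6712, -0.0724, 0.123]
orientation: [3.122, 0.34, 0.003]
contact_force: [0.2, -1.6, 5.3]
grip_width: 0.0119
gripper_force: 30.1
```

```bash
python3 d.py
```

```text
0.011914421397699366 30.120846033096313 [ 0.24762765 -1.62309249  5.26567859] [ 0.11  0.61 -0.13  1.65  0.1   0.88 -1.42]
radius 0.2313662892247205 door angle 0.9148952664014735
[-19.2  -6.3  -0. ]
```

Emit:
step_arm(
  moves=[
    {"rx": 0, "ry": 0, "rz": -5, "dx": -19, "dy": -6.2, "dz": 0, "gripper": -1},
    {"rx": 0, "ry": 0, "rz": -5, "dx": -19, "dy": -6.2, "dz": 0, "gripper": -1},
    {"rx": 0, "ry": 0, "rz": -5, "dx": -19, "dy": -6.2, "dz": 0, "gripper": -1},
    {"rx": 0, "ry": 0, "rz": -5, "dx": -19, "dy": -6.2, "dz": 0, "gripper": -1},
    {"rx": 0, "ry": 0, "rz": -5, "dx": -19, "dy": -6.2, "dz": 0, "gripper": -1},
    {"rx": 0, "ry": 0, "rz": -5, "dx": -19, "dy": -6.2, "dz": 0, "gripper": -1},
    {"rx": 0, "ry": 0, "rz": -5, "dx": -19, "dy": -6.2, "dz": 0, "gripper": -1},
    {"rx": 0, "ry": 0, "rz": -5, "dx": -19, "dy": -6.2, "dz": 0, "gripper": -1},
    {"rx": 0, "ry": 0, "rz": -5, "dx": -19, "dy": -6.2, "dz": 0, "gripper": -1},
    {"rx": 0, "ry": 0, "rz": 0, "dx": 0, "dy": 0, "dz": 0, "gripper": -1},
    {"rx": 0, "ry": 0, "rz": 0, "dx": 0, "dy": 0, "dz": 0, "gripper": -1},
  ],
)

```text
clock: 33.62
tcp_pos: [0.5032, -0.1158, 0.1229]
orientation: [2.754, 1.505, 0.005]
contact_force: [1.5, -2.2, 6.6]
grip_width: 0.0122
gripper_force: 30.5
```

```bash
python3 d.py
```

```text
0.012162378847564772 30.523140728473663 [ 1.52733321 -2.20216882  6.56295946] [ 0.38  0.41 -0.34  2.03  0.2   0.73 -0.65]
radius 0.2291318656043381 door angle 0.14246346257405212
[-18.9  -6.5  -0.1]
```

Emit:
step_arm(
  moves=[
    {"rx": 0, "ry": 0, "rz": -2, "dx": -7.5, "dy": -2.5, "dz": 0, "gripper": -1},
    {"rx": 0, "ry": 0, "rz": -2, "dx": -7.5, "dy": -2.5, "dz": 0, "gripper": -1},
    {"rx": 0, "ry": 0, "rz": -2, "dx": -7.5, "dy": -2.5, "dz": 0, "gripper": -1},
    {"rx": 0, "ry": 0, "rz": -1.5, "dx": -5, "dy": -1.8, "dz": 0, "gripper": -1},
    {"rx": 0, "ry": 0, "rz": 0, "dx": -3, "dy": -1, "dz": 0, "gripper": -1},
    {"rx": 0, "ry": 0, "rz": 0, "dx": -3, "dy": -1, "dz": 0, "gripper": -1},
    {"rx": 0, "ry": 0, "rz": 0, "dx": 0, "dy": 0, "dz": 0, "gripper": -1},
    {"rx": 0, "ry": 0, "rz": 0, "dx": 0, "dy": 0, "dz": 0, "gripper": -1},
  ],
)

```text
clock: 34.62
tcp_pos: [0.4823, -0.1337, 0.123]
orientation: [2.644, 1.69, 0.022]
contact_force: [16.1, 12.3, -7.5]
grip_width: 0.0122
gripper_force: 30.1
```

```bash
python3 d.py
```

```text
0.012198986905267778 30.14032334089279 [16.08360127 12.31789947 -7.50313958] [ 0.46  0.39 -0.38  2.07  0.21  0.7  -0.48]
radius 0.22855904543301422 door angle 0.022226534361133757
[-18.8  -6.8  -0.3]
```

The stop is felt at about 20 N. I ease off, release and rise clear.

Emit:
step_arm(
  moves=[
    {"rx": 0, "ry": 0, "rz": 0, "dx": 3, "dy": 1, "dz": 0, "gripper": -1},
    {"rx": 0, "ry": 0, "rz": 0, "dx": 0, "dy": 0, "dz": 0, "gripper": 1},
    {"rx": 0, "ry": 0, "rz": 0, "dx": 0, "dy": 0, "dz": 0, "gripper": 1},
    {"rx": 0, "ry": 0, "rz": 0, "dx": 0, "dy": 0, "dz": 0, "gripper": 1},
    {"rx": 0, "ry": 0, "rz": 0, "dx": 0, "dy": 0, "dz": -30, "gripper": 1},
    {"rx": 0, "ry": 0, "rz": 0, "dx": 0, "dy": 0, "dz": -50, "gripper": 1},
    {"rx": 0, "ry": 0, "rz": 0, "dx": 0, "dy": 0, "dz": -50, "gripper": 1},
    {"rx": 0, "ry": 0, "rz": 0, "dx": 0, "dy": 0, "dz": -50, "gripper": 1},
    {"rx": 0, "ry": 0, "rz": 0, "dx": 0, "dy": 0, "dz": 0, "gripper": 1},
  ],
)

```text
clock: 35.75
tcp_pos: [0.4795, -0.137, 0.3053]
orientation: [2.648, 1.68, 0.008]
contact_force: [-1.1, -0.3, -0.3]
grip_width: 0.0853
gripper_force: 0.0
```

```bash
python3 - <<'E'
from h import *
o=r.get_obs(); print(o['tcp_pos'],o['contact_force'])
c=cam("wrist"); im=r.grab_frame("wrist")
for a in (0,.035,.07):
    az=np.radians(152.6)-a; u=np.array([np.cos(az),np.sin(az)]); n=np.array([u[1],-u[0]]); n=n if n@[.46,.89]>0 else -n
    h=np.array([.6377,-.3013])
    for pt,z in ((h+.215*u+.072*n,.144),(h+.258*u+.038*n,.147)):
        q=tuple(int(v) for v in proj("wrist",[*pt,z],c)); cv2.circle(im,q,3,{0:(0,255,0),.035:(0,0,255),.07:(255,0,255)}[a],1); print(a,q)
cv2.imwrite("pics/w8.png",im)
E
```

```text
[ 0.47952309 -0.13703108  0.30530748] [-1.05846782 -0.25723747 -0.29385565]
0 (316, 225)
0 (263, 263)
0.035 (319, 216)
0.035 (265, 253)
0.07 (323, 207)
0.07 (267, 243)
```

View pics/w8.png

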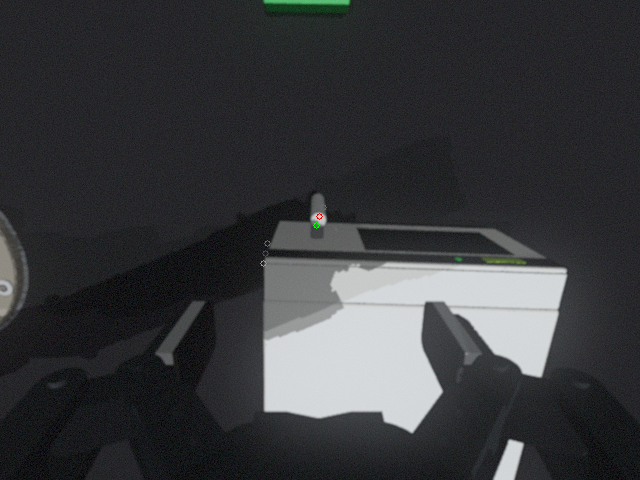

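The door looks shut: the seam is a thin even line from (264,303) to (558,309) and the handle is at (318,218). I compare the line angles numerically.

```bash
python3 - <<'E'
from h import *
c=cam("wrist"); im=cv2.imread("pics/w8.png"); g=cv2.cvtColor(im,cv2.COLOR_BGR2GRAY).astype(float)
P=[[],[]]
for u in list(range(275,325,6))+list(range(380,425,6))+list(range(490,550,6)):
    s=g[285:325,u]; j=int(s.argmin()); print(u,285+j,s[j-4:j+5].astype(int)) if u%4==0 else None
    P[0].append(ray("wrist",u,285+j,.149,c)[:2])
    d=np.diff(g[250:282,u]); P[1].append(ray("wrist",u,250+d.argmax()+.5,.147,c)[:2])
for p in P:
    p=np.array(p); vx,vy,_,_=cv2.fitLine(p.astype(np.float32),cv2.DIST_HUBER,0,.001,.001).ravel(); print("az",np.degrees(np.arctan2(vy,vx))%180)
E
```

```text
380 304 [216 217 212 193 182 192 207 213 215]
392 304 [217 215 212 195 178 183 201 210 215]
404 305 [215 214 204 184 180 196 208 214 216]
416 305 [216 217 211 192 177 190 203 213 215]
496 308 [217 212 201 185 178 197 208 214 215]
508 308 [215 215 210 194 179 187 200 209 214]
520 308 [214 214 214 199 183 184 200 209 214]
532 309 [216 214 209 191 177 191 204 212 214]
544 309 [213 215 212 193 173 182 200 209 213]
az 152.60966
az 152.32169
```

```bash
python3 -c "
from bench import r
print(r.hand_in())"
```

```text
the job is handed in; nothing more can be done
None
```

I handed the job in at about 36 s: the blue rack is in the drawer (last seen flat and centred with the drawer out), the drawer is fully home and the door is shut to within about 0.005 rad by my measurement; `hand_in` returned no verdict.

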